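String the napkin rings on their bar and hang it in the stand

ROBOT

A 7-joint arm with a two-finger parallel gripper is mounted at the origin on a cart in front of the work surface, level with it; the furniture and walls round the work are solid. World frame = base frame: x ahead of the robot, y to its left, z up, the work surface at z = 0. Lengths are in m, angles in degrees, forces in N, time in s.
With the tool pointing down it reaches from about 0.35 to 0.9 m from the base axis. Payload 19.9 kg.
Tool frame: the origin (TCP) lies between the finger pads; the fingertips stand 22 mm ahead of it and the grasp point (between the pads) lies 3 mm ahead of it; z points along the fingers, y is the line along which they close (so a half turn about z gives the same grasp; the last joint's range is limited). The gripper opens to 85 mm and grips with 20 to 120 N. Pads are 22 mm wide; open, the fingers measure 114 mm over their backs; the gripper's body (76 mm by 85 mm) begins 54 mm behind the grasp point. The pads swing forward as they close: fully open they stand 13 mm farther back than shut.
Start: joints at [-77.493, 23.915, -0.59, 92.452, 0.269, 63.638, -3.037], TCP at [0.161, 0.604, 0.253] pointing down, gripper open.
Joint ranges: [-161.28, 161.28], [-22.2, 115.67], [-73.04, 71.86], [3.21, 147.25], [-68.34, 248.33], [10.77, 114.83], [-161.83, 161.83]. Speed limits (degrees/s): [108.29, 108.29, 136.94, 136.94, 172.46, 172.46, 172.46].

INTERFACE

Orientations are given as [roll, pitch, yaw] about the fixed x, y, z axes, in that order (R = Rz(yaw) Ry(pitch) Rx(roll)).
In Python, from station import manip gives the robot as it stands. The module is installed in compiled form; this text tells all that it offers.
- The arm moves only by the shell command python3 -m inch 'ROWS' [FORCE]. ROWS is JSON, a list of rows, each a list of 3 entries, a list of its own where there are three numbers: the shift along the tool's x, y, z in mm, then the turn, a rotation vector about the tool's x, y, z in rad, then the finger opening in mm, from 0 to 85.4. A call has 1 to 20 rows; each row is the pose to reach, as a shift and turn from the pose commanded when the call began, along the tool's axes at that moment; what a row does not reach only later rows make up. A row lasts 1/8 s, in which the tool goes at most 62.5 mm and 10.7 degrees, less where a joint would pass 70% of its speed; a pose out of reach is approached as far as the arm can. A call with a gripper value outside its range is refused whole. The fingers move at their own pace and stop on an object; FORCE is the grip in N (left out, the last holds). Time passes only in rows, so rows that repeat a pose let the fingers close. It gives the time, the measured TCP pose, the force, the opening and the grip force at its end, in the units of the state.
- manip.read_state(): the state, without advancing time (a new reading comes with each control period).
- manip.get_image(name): name is "side" or "top" or "wrist"; returns a dict with "img" (384x512x3 uint8, blue, green, red), "vfov" (degrees; the focal length in pixels is half the picture's height over the tangent of half this angle, whatever the lens; pixels are square), "cx", "cy" (the principal point, pixels), "k1" (the pictures are not rectified: a ray, as slopes to the right and down, at radius r is drawn at 1 + k1 r^2 times it, then the intrinsics apply), "R" (3x3) and "t" (3): a world point X has camera coordinates R X + t. Camera axes: x right, y down, z forward; pixel columns grow to the right and rows downward; lengths in m; the calibration is good to about 2 mm. A picture is of the moment at which its call begins. There is no depth.
- manip.close_job(): hands the job in; it is judged then, once.
Trained networks look in a picture, given as the dict that the camera call returned (one of the last four; its "shot" number tells which), for a name from the list of things; names that differ only in an ending like _2 or _b are one class to them, and where a whole thing is asked for, a point or a joint stands for the part that bears it (a point fixed in the world has none). Each returns a list of dicts, best first, with "confidence" (0 to 1); they miss things now and then, are a little off and sometimes report something else, mostly with a low value. They report only what shows in the picture. A call takes as long as a camera call. They do not tell look-alikes from the thing itself.
- manip.trace(picture, name): "pixels" (384x512 bool, what is visible of it) and "rect" ([centre column, centre row, width, height] as shares, 0 to 1, of the picture: columns of its width, rows of its height, round what is visible of it).
- manip.landmark_of(picture, name): "location" ([column, row] as shares, 0 to 1, of the picture: columns of its width, rows of its height: a listed point, or the origin of a listed thing).
The state is a dict: "time_s": time; "q": joint angles; "joint_velocities": joint speeds; "joint_torque": joint torques, N m; "tcp_pos": TCP position; "tool_rot": TCP orientation; "ft_force": force on the tool from outside, world axes, zero at the start; "wrist_torque": the same for the moment, N m; "gripper_width": opening from 0.0 (shut) to 1.0 (fully open); "grasp_force": force on a finger pad.
Only numpy, scipy, OpenCV 4.12 (cv2) and the standard library are available. Lean on these libraries where they do the work, as an engineer would, in place of code of your own. Each camera call takes 0.05 s, during which the arm holds its last target. There are 200 camera calls.

TASK

Put the napkin rings away: pull the wooden bar out of the utensil crock, run it through the bore of each square napkin ring lying on the worktop and lift the rings with it until all of them are threaded on it, then lay the loaded bar in its stand, its neck in one post's notch and its tip in the other's, with all the rings hanging between the two posts. Do not knock the drinking glass over.

Things in the scene. Friction and masses are not known exactly. Their poses are not given: they have to be found in the camera images.
- bar: Dark wooden napkin-ring bar, 288 mm long, about 85 g. Origin on its axis at the flange's front face, x along the axis to the tip: rod 14 mm thick from x = 0 to +172; flange disc, 46 mm diameter, x = 0 to -7 (stops the rings); neck 14 mm thick, x = -7 to -31; square handle 22 x 22 mm, x = -31 to -116, flat sides facing its +-y and +-z. At the start it leans in the crock, tip down.
- bar_tip (a point): Rounded free tip of the bar (x = +172 mm on the bar); at the start it rests on the crock's floor.
- bar_handle (a point): Centre of the bar's square handle (x = -73.5 mm on the bar). At the start the handle is up, the bar about 32 degrees from upright, leaning towards the crock's +x; the handle's y sides stand upright.
- bar_neck (a point): Middle of the bar's neck (x = -19 mm on the bar), which goes into the notch of one post.
- bar_seat (a point): Point of the rod that lies in the other post's notch (x = +154 mm on the bar).
- crock: White cylindrical utensil crock, fixed to the worktop, 84 mm outside and 75 mm inside diameter, floor 6 mm, rim 110 mm above the worktop. Origin at the centre of its underside; z up; the bar leans towards its +x.
- ring_0: Light wooden napkin ring: a square block 60 x 60 mm, 46 mm wide, with a round through bore of 40 mm diameter. Origin at the centre of the bore, x along the bore. It stands on a 60 x 46 mm side, the bore level, 30 mm above the worktop, running roughly left-right as the robot sees it. About 55 g. May be absent (two or three are there).
- ring_1: Light wooden napkin ring: a square block 60 x 60 mm, 46 mm wide, with a round through bore of 40 mm diameter. Origin at the centre of the bore, x along the bore. It stands on a 60 x 46 mm side, the bore level, 30 mm above the worktop, running roughly left-right as the robot sees it. About 55 g. May be absent (two or three are there).
- ring_2: Light wooden napkin ring: a square block 60 x 60 mm, 46 mm wide, with a round through bore of 40 mm diameter. Origin at the centre of the bore, x along the bore. It stands on a 60 x 46 mm side, the bore level, 30 mm above the worktop, running roughly left-right as the robot sees it. About 55 g. May be absent (two or three are there).
- stand: Wooden bar stand, fixed: plank 75 x 218 mm, 14 mm thick, with two posts 14 mm thick, 173 mm apart (middle to middle) along its y. Each post has an open-topped notch, 18 mm wide, flaring towards its top 113 mm above the worktop; the notch's floor is at 78 mm, so the bar's axis rests at 85 mm. Origin at the centre of its underside. The bar may lie either way round.
- stand_right (a point): Where the bar's axis rests in the notch of the post at -y of the stand.
- stand_left (a point): Where the bar's axis rests in the notch of the post at +y of the stand.
- tumbler: Clear drinking glass, 79 mm wide, 90 mm high, standing at the left front of the crock; origin at the centre of its underside. Not to be knocked over.
- lemon: Bystander: a lemon, about 72 x 57 x 58 mm.
Not all that is in view belongs to the job. Leave any blue or orange look-alike of the ring_2 alone.

How it is judged (in metres and radians):
On the way, in this order (a step that is already met when the one before it is completed fails the run):
1. the bar is out of the crock (height (world z) of bar_tip above 0.112 m), for 0.1 s.
2. all the rings are threaded on the bar, clear of the worktop (x of ring_0 in the frame of bar between 0.008 and 0.135 m and y of ring_0 in the frame of bar between -0.024 and 0.024 m and z of ring_0 in the frame of bar between -0.024 and 0.024 m and height (world z) of each of ring_0, ring_1, ring_2 above 0.05 m and x of ring_1 in the frame of bar between 0.008 and 0.135 m and y of ring_1 in the frame of bar between -0.024 and 0.024 m and z of ring_1 in the frame of bar between -0.024 and 0.024 m and x of ring_2 in the frame of bar between 0.008 and 0.135 m and y of ring_2 in the frame of bar between -0.024 and 0.024 m and z of ring_2 in the frame of bar between -0.024 and 0.024 m), for 0.2 s.
At the end, for the whole second after the job is handed in: The bar rests in the stand, its neck middle and seat point each within 11 mm of their places in the two notches (either way round); every ring present hangs on the rod, its centre 8 to 135 mm beyond the flange and within 24 mm of the axis, off the worktop; all at rest (all of step 2 and ((distance between bar_neck and stand_right below 0.011 m and distance between bar_seat and stand_left below 0.011 m) or (distance between bar_neck and stand_left below 0.011 m and distance between bar_seat and stand_right below 0.011 m)) and linear speed of each of ring_0, ring_1, ring_2, bar below 0.03 m/s); the robot touches nothing.
It fails at once if the drinking glass is knocked over (angle between tumbler's own z axis and vertical above 0.6 rad).
Of ring_0, ring_1, ring_2 only 2 to 3 are there at a start; the rules pass over those that are not, and their reading is None.
At some moment in a run one of ring_0, ring_1, ring_2 may be knocked a few centimetres aside while the robot is not near it.
It also fails if it takes over 208 s, if anything falls off the work surface, if the arm or the gripper's body presses on something with over 40 N, if the wrist force passes 120 N, or if a joint passes its speed limit or range.

## Working session

There is one attempt and no reset: what is moved stays moved. The work goes in short steps, Python scripts to look and compute and a shell command to move; the robot and the scene stay as the last step left them, time stands still between calls to the robot, and variables do not carry over. Pictures are saved under pics/ and viewed, at most 14 in all, crops included, and the job is handed in when it is done.

```bash
mkdir -p pics; cat > h.py <<'E'
import numpy as np, cv2
from scipy.spatial.transform import Rotation as Rn
from scipy.optimize import least_squares
from station import manip
def K(p):
    h,w=p["img"].shape[:2]; f=h/2/np.tan(np.radians(p["vfov"])/2); return f
def ray(p,uv):
    f=K(p); d=np.array([(uv[0]-p["cx"])/f,(uv[1]-p["cy"])/f]); s=d.copy()
    for _ in range(20): s=d/(1+p["k1"]*(s@s))
    R=np.array(p["R"]); v=R.T@np.array([s[0],s[1],1]); return -R.T@np.array(p["t"]), v/np.linalg.norm(v)
def proj(p,X):
    c=np.array(p["R"])@np.array(X)+np.array(p["t"]); s=c[:2]/c[2]; s=s*(1+p["k1"]*(s@s)); return s*K(p)+[p["cx"],p["cy"]]
def onz(p,uv,z):
    o,v=ray(p,uv); return o+v*(z-o[2])/v[2]
def tri(obs):
    A=0;b=0
    for p,uv in obs:
        o,v=ray(p,uv); M=np.eye(3)-np.outer(v,v); A=A+M; b=b+M@o
    return np.linalg.solve(A,b)
def px(l): return np.array(l["location"])*[512,384]
def tool():
    s=manip.read_state(); return np.array(s["tcp_pos"]), s["tool_rot"], s
def rows_to(pos,R):  # shift mm & rotvec from the present pose
    s=manip.read_state(); R0=Rn.from_euler("xyz",s["tool_rot"],degrees=True)
    return R0.inv().apply(np.array(pos)-s["tcp_pos"])*1000,(R0.inv()*R).as_rotvec()
E
python3 - <<'E'
from h import *
print(manip.read_state())
P={n:manip.get_image(n) for n in("side","top","wrist")}
for n,p in P.items():
    cv2.imwrite(f"pics/{n}0.png",p["img"]); print(n,p["vfov"],p["k1"],np.array(p["R"]).round(3).tolist(),np.array(p["t"]).round(3))
for n in("side","top"):
    p=P[n]
    for k in["bar_tip","bar_handle","bar_neck","crock","ring_0","stand","stand_right","stand_left","tumbler","lemon"]:
        for l in manip.landmark_of(p,k)[:6]: print(n,k,px(l).round(1),round(l["confidence"],2), onz(p,px(l),{"ring_0":.03,"stand_right":.085,"stand_left":.085}.get(k,0)).round(3))
E
```

```text
{'time_s': 0.0, 'q': array([-77.49138663,  23.94832814,  -0.59023689,  92.48606271,
         0.26991871,  63.63889456,  -3.03682633]), 'joint_velocities': array([ 0.03004521, -0.00446312, -0.0516569 , -0.05857544, -0.0379493 ,
       -0.0522248 , -0.04148863]), 'joint_torque': array([ 2.13901926e-04, -8.64455295e+01,  6.78609274e-01, -4.34889650e+01,
        1.90817309e-02,  7.37078197e-03, -3.91038157e-05]), 'tcp_pos': array([0.16049208, 0.60370103, 0.25265317]), 'tool_rot': array([-1.79928305e+02,  5.92552683e-03,  1.65114146e+02]), 'ft_force': array([-0.48192238,  0.09978209, -0.19125087]), 'wrist_torque': array([-0.00144615,  0.00934631, -0.02032676]), 'grasp_force': 0.0, 'gripper_width': 1.0003044570138155}
side 55.611905615876466 -0.05071944203184223 [[0.949, -0.314, -0.021], [-0.222, -0.622, -0.751], [0.222, 0.718, -0.66]] [-0.475  0.312  0.917]
top 54.10177402899053 -0.08130939207059808 [[-0.134, -0.991, 0.004], [-0.962, 0.129, -0.239], [0.236, -0.036, -0.971]] [0.197 0.539 0.988]
wrist 63.090454090471965 -0.021321463594047702 [[0.257, 0.966, -0.002], [0.927, -0.246, 0.285], 
[... 1048 characters left out ...]
5.3 180.1] 0.73 [0.638 0.343 0.   ]
top crock [184.5 215.2] 0.63 [0.528 0.325 0.   ]
top ring_0 [209.7 158.1] 0.92 [0.683 0.231 0.03 ]
top ring_0 [210.6 265.9] 0.91 [0.371 0.263 0.03 ]
top ring_0 [244.8 243.8] 0.8 [0.419 0.161 0.03 ]
top ring_0 [220.5 205.4] 0.8 [0.537 0.215 0.03 ]
top ring_0 [338.  222.7] 0.79 [ 0.442 -0.111  0.03 ]
top ring_0 [293.6 228.8] 0.76 [0.442 0.018 0.03 ]
top stand [275.2 160. ] 0.78 [0.661 0.036 0.   ]
top stand_right [308.1 144. ] 0.87 [ 0.669 -0.054  0.085]
top stand_left [252.2 155.7] 0.85 [0.655 0.108 0.085]
top stand_left [177.3 179.8] 0.37 [0.613 0.323 0.085]
top tumbler [150.9 270.2] 0.55 [0.382 0.436 0.   ]
top lemon [160.6 166.4] 0.76 [0.687 0.384 0.   ]
```

```bash
python3 - <<'E'
import cv2
t=cv2.imread("pics/top0.png")[100:320,110:390]; cv2.imwrite("pics/top0c.png",cv2.resize(t,None,fx=2.7,fy=2.7,interpolation=cv2.INTER_CUBIC))
t=cv2.imread("pics/side0.png")[90:340,120:400]; cv2.imwrite("pics/side0c.png",cv2.resize(t,None,fx=2.4,fy=2.4,interpolation=cv2.INTER_CUBIC))
E
```

```text
(no output)
```

View pics/top0c.png

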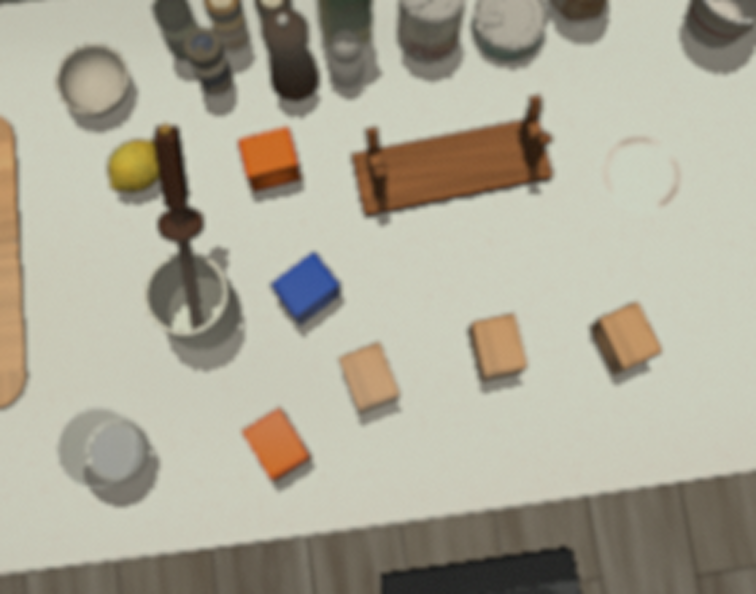

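View pics/side0c.png

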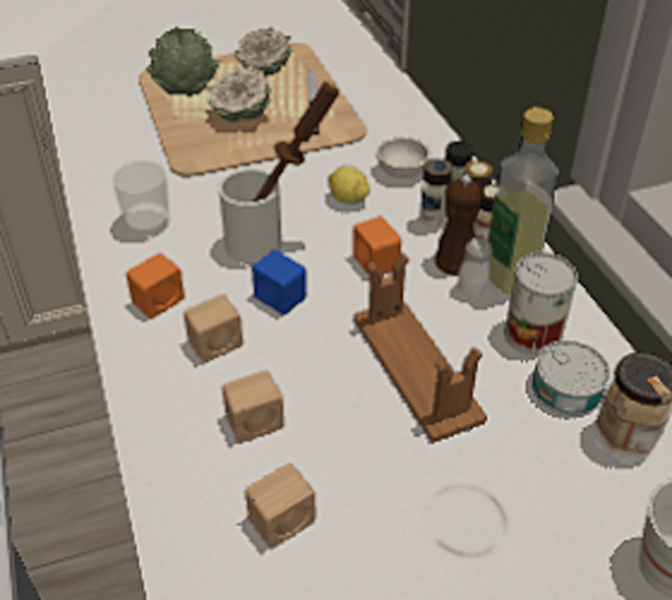

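The light wooden rings are ring_0..2 at top (293,229), (338,223) and (245,244). The orange ones at top (210,266) and (210,158) and the blue one at (220,205) are look-alikes, so I leave them alone. The +y side is blocked by the tumbler and crock, so I'll thread from −y with the tip pointing +y. The crop already shows the colours clearly. Next I locate the bar.

```bash
cat >> h.py <<'E'
def lm(p,name,near=None):
    L=manip.landmark_of(p,name)
    if not L: return None
    if near is not None:
        L.sort(key=lambda l:np.linalg.norm(px(l)-near))
        if np.linalg.norm(px(L[0])-near)>25: return None
    return px(L[0])
E
python3 - <<'E'
from h import *
acc={}
for i in range(3):
    T=manip.get_image("top");S=manip.get_image("side")
    for k in["bar_handle","bar_neck","crock","tumbler","stand_right","stand_left","bar"]:
        a=lm(T,k);b=lm(S,k)
        if a is None or b is None: continue
        X=tri([(T,a),(S,b)]); e=np.linalg.norm(proj(T,X)-a)+np.linalg.norm(proj(S,X)-b)
        acc.setdefault(k,[]).append([*X,e])
for k,v in acc.items(): print(k,np.median(v,0).round(4),np.std(v,0).round(4))
# bar axis by mask: centroid lines
for n,p in(("top",T),("side",S)):
    r=manip.trace(p,"bar")
    if r: 
        m=r[0]["pixels"]; print(n,r[0]["confidence"],m.sum(),[round(x,3) for x in r[0]["rect"]])
        np.save(f"bar_{n}.npy",m)
        ys,xs=np.nonzero(m); print(cv2.fitLine(np.c_[xs,ys].astype(np.float32),cv2.DIST_L1,0,.01,.01).ravel(), ys.min(),ys.max(),xs.min(),xs.max())
E
```

```text
bar_handle [0.6188 0.3083 0.2163 1.1322] [0.0025 0.0039 0.0056 0.3371]
bar_neck [0.5921 0.3114 0.1633 1.1011] [0.0024 0.0027 0.0021 0.8134]
crock [0.5253 0.3235 0.0113 0.8113] [8.000e-04 3.800e-03 8.800e-03 9.069e-01]
tumbler [ 0.3839  0.2355  0.158  10.1158] [4.7000e-03 1.8280e-01 1.3690e-01 7.6193e+00]
stand_right [ 0.6656 -0.0553  0.0735  0.3466] [0.0027 0.0027 0.0074 1.3297]
stand_left [0.6494 0.1127 0.0927 0.4723] [0.0006 0.003  0.0033 0.4903]
bar [0.5843 0.3118 0.1591 1.6925] [3.000e-04 5.300e-03 8.800e-03 6.157e-01]
top 0.71 716 [0.344, 0.48, 0.041, 0.198]
[1.6439924e-01 9.8639387e-01 1.7608296e+02 1.7949776e+02] 146 221 167 186
side 0.95 323 [0.473, 0.389, 0.059, 0.131]
[  0.54502124  -0.83842224 248.85086    139.22943   ] 126 171 228 259
```

```bash
python3 - <<'E'
from h import *
T=manip.get_image("top");S=manip.get_image("side")
def plane(p,m):
    ys,xs=np.nonzero(m); l=cv2.fitLine(np.c_[xs,ys].astype(np.float32),cv2.DIST_HUBER,0,.01,.01).ravel()
    o,a=ray(p,l[2:]-25*l[:2]);o,b=ray(p,l[2:]+25*l[:2]); n=np.cross(a,b); return o,n/np.linalg.norm(n)
o1,n1=plane(T,np.load("bar_top.npy"));o2,n2=plane(S,np.load("bar_side.npy"))
d=np.cross(n1,n2);d/=np.linalg.norm(d);d*=np.sign(d[2])
print("up axis",d,"tilt",np.degrees(np.arccos(d[2])),"yaw",np.degrees(np.arctan2(d[1],d[0])))
x=np.linalg.solve(np.array([n1,n2,[0,0,1]]),[n1@o1,n2@o2,.2145]);print("axis at z .2145",x, "z=.0117",x-d*(.2028/d[2]))
E
```

```text
up axis [ 0.5206578  -0.08279974  0.84974094] tilt 31.816496409884817 yaw -9.036028872410089
axis at z .2145 [0.61769804 0.30842093 0.2145    ] z=.0117 [0.49343734 0.328182   0.0117    ]
```

```bash
cat >> h.py <<'E'
def graspR(psi,a):
    p=np.radians(psi);a=np.radians(a)
    y=np.array([-np.sin(p),np.cos(p),0]); z=np.array([np.cos(p)*np.cos(a),np.sin(p)*np.cos(a),-np.sin(a)])
    return Rn.from_matrix(np.c_[np.cross(y,z),y,z])
E
python3 - <<'E'
from h import *
R=graspR(-9,45); z=R.as_matrix()[:,2]; H=np.array([.618,.3085,.2145])
print(rows_to(H-.003*z-.13*z,R), H-.133*z)
E
```

```text
(array([-424.45783046, -177.71536925,  -55.25578504]), array([-0.04043458, -0.78465081, -0.09737572])) [0.52511265 0.32321191 0.3085452 ]
```

```bash
python3 -m inch '[[[0,0,-60],[0,0,0],85],[[0,0,-120],[0,0,0],85],[[-60,-25,-150],[0,-0.1,0],85],[[-110,-50,-150],[-0.01,-0.2,-0.02],85],[[-160,-70,-150],[-0.015,-0.35,-0.04],85],[[-210,-90,-150],[-0.02,-0.5,-0.05],85],[[-260,-110,-150],[-0.03,-0.65,-0.08],85],[[-310,-130,-140],[-0.04,-0.785,-0.097],85],[[-360,-150,-110],[-0.04,-0.785,-0.097],85],[[-400,-170,-80],[-0.04,-0.785,-0.097],85],[[-424,-178,-55],[-0.04,-0.785,-0.097],85],[[-424,-178,-55],[-0.04,-0.785,-0.097],85],[[-424,-178,-55],[-0.04,-0.785,-0.097],85]]' 60; python3 - <<'E'
from h import *
s=manip.read_state(); print(s["q"].round(1))
W=manip.get_image("wrist"); cv2.imwrite("pics/w1.png",W["img"])
H=np.array([.618,.3085,.2145]); print(proj(W,H),lm(W,"bar_handle"),lm(W,"bar_neck"))
R=graspR(-9,45); z=R.as_matrix()[:,2]
print(rows_to(H-.003*z,R))
E
```

```text
time_s: 5.38
tcp_pos: [0.5243, 0.3238, 0.3089]
tool_rot: [180.0, 45.0, 171.0]
ft_force: [-0.4, -0.4, 0.9]
gripper_width: 0.996
grasp_force: 0.0
[-66.   11.2  16.6 114.6  55.4  43.3  -7.6]
[254.34652034 183.19238717] [255.6928 188.0832] [257.9968 121.3056]
(array([ -0.31189442,  -0.93695822, 131.150641  ]), array([ 1.36240302e-03,  6.91039368e-04, -8.85309323e-07]))
```

View pics/w1.png

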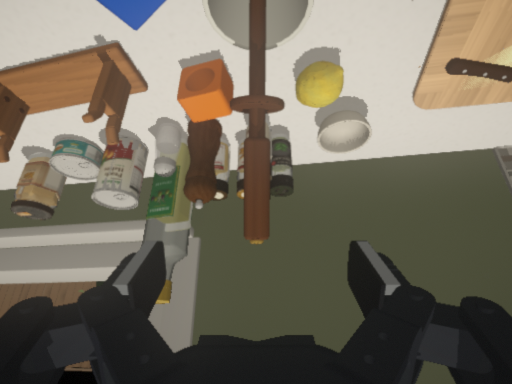

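The wrist view shows the handle (rows 140–240) centred at column 257, midway between the fingers and upright in the picture. I'll advance and grip.

```bash
python3 -m inch '[[[0,-1,40],[0,0,0],85],[[0,-1,80],[0,0,0],85],[[0,-1,110],[0,0,0],85],[[0,-1,131],[0,0,0],85],[[0,-1,131],[0,0,0],60],[[0,-1,131],[0,0,0],35],[[0,-1,131],[0,0,0],15],[[0,-1,131],[0,0,0],10],[[0,-1,131],[0,0,0],10],[[0,-1,131],[0,0,0],10],[[0,-1,131],[0,0,0],10]]' 90; python3 - <<'E'
from h import *
R=graspR(-9,45);s=manip.read_state();print(s["q"].round(1))
print(R.inv().apply([0,0,150]))
# after lifting: target: handle tool with level bar, tip +y
E
```

```text
time_s: 6.9
tcp_pos: [0.6161, 0.3077, 0.216]
tool_rot: [180.0, 45.0, 171.0]
ft_force: [-0.8, 0.2, 5.9]
gripper_width: 0.243
grasp_force: 88.4
[-59.7  25.   21.2 111.6  62.   28.5 -13.5]
[-1.06066017e+02  1.04083409e-15 -1.06066017e+02]
```

```bash
python3 -m inch '[[[-7,0,-7],[0,0,0],10],[[-25,0,-25],[0,0,0],10],[[-45,0,-45],[0,0,0],10],[[-65,0,-65],[0,0,0],10],[[-85,0,-85],[0,0,0],10],[[-106,0,-106],[0,0,0],10],[[-106,0,-106],[0,0,0],10],[[-106,0,-106],[0,0,0],10]]'; python3 - <<'E'
from h import *
T=manip.get_image("top");S=manip.get_image("side");W=manip.get_image("wrist")
def plane(p,m):
    ys,xs=np.nonzero(m); l=cv2.fitLine(np.c_[xs,ys].astype(np.float32),cv2.DIST_HUBER,0,.01,.01).ravel()
    o,a=ray(p,l[2:]-25*l[:2]);o,b=ray(p,l[2:]+25*l[:2]); n=np.cross(a,b); return o,n/np.linalg.norm(n)
s=manip.read_state();R0=Rn.from_euler("xyz",s["tool_rot"],degrees=True);print(s["q"].round(1))
for n,p in(("top",T),("side",S),("wrist",W)):
    cv2.imwrite(f"pics/{n}2.png",p["img"])
    for k in("bar_tip","bar_neck","bar_handle"): print(n,k,lm(p,k))
    m=manip.trace(p,"bar"); 
    if m: print(m[0]["confidence"],m[0]["pixels"].sum())
for k in("bar_tip","bar_neck"):
    obs=[(p,lm(p,k)) for p in(T,S,W)]; obs=[o for o in obs if o[1] is not None]
    if len(obs)>1:
        X=tri(obs); print(k,X.round(4),"tool mm",(R0.inv().apply(X-s["tcp_pos"])*1000).round(1),[ (proj(p,X)-u).round(1) for p,u in obs])
E
```

```text
time_s: 7.9
tcp_pos: [0.6156, 0.3073, 0.365]
tool_rot: [-179.9, 45.0, 171.0]
ft_force: [0.2, 0.3, -0.9]
gripper_width: 0.241
grasp_force: 87.9
[-56.   13.6  15.9 103.7  47.2  42.1   9.3]
top bar_tip [171.7248 216.    ]
top bar_neck [163.9936 158.8992]
top bar_handle [162.7136 138.8928]
0.8 524
side bar_tip [215.1936 156.7872]
side bar_neck [242.0224 111.7824]
side bar_handle [249.1904  94.8096]
0.85 519
wrist bar_tip None
wrist bar_neck [256.512  148.1856]
wrist bar_handle [253.7984 269.9136]
0.87 15905
bar_tip [0.5036 0.3356 0.1475] tool mm [234.8  10.6  72.3] [array([-0.1, -1.1]), array([-0.8,  0.3])]
bar_neck [0.5963 0.3107 0.3103] tool mm [52.2  0.3 24.6] [array([ 0.5, -0.1]), array([ 0.7, -1.6]), array([ -1.7, -10.3])]
```

```bash
cat >> h.py <<'E'
from scipy.optimize import minimize
C=np.array([[x,y,z] for x in(-.023,.023) for y in(-.03,.03) for z in(-.03,.03)])
def sil(p,c,yaw,s=4):
    P=Rn.from_euler("z",yaw).apply(C)+[c[0],c[1],.03]
    pts=np.array([proj(p,q) for q in P])*s
    h=cv2.convexHull(pts.astype(np.float32)).reshape(-1,2); return h
def iou(h,m,s=4):
    k=np.zeros((384*s,512*s),np.uint8); cv2.fillPoly(k,[np.round(h+s/2-.5).astype(np.int32)],1)
    k=k.reshape(384,s,512,s).mean((1,3)); return np.minimum(k,m).sum()/np.maximum(k,m).sum()
def fitring(obs,x0):
    best=None
    for y0 in(70,100,125):
        f=lambda v:-sum(iou(sil(p,v[:2]/100,np.radians(v[2]*10)),m) for p,m in obs)
        r=minimize(f,[x0[0]*100,x0[1]*100,y0/10],method="Nelder-Mead",options=dict(xatol=.01,fatol=1e-4,initial_simplex=np.array([[x0[0]*100,x0[1]*100,y0/10]]*4)+np.r_[np.zeros((1,3)),np.eye(3)]))
        if best is None or r.fun<best.fun: best=r
    return best.x[:2]/100,best.x[2]*10,-best.fun/len(obs)
def rings(names=("top","side")):
    """all traces -> light-wooden rings"""
    obs={}
    for n in names:
        p=manip.get_image(n)
        for r in manip.trace(p,"ring_0"):
            m=r["pixels"]; hsv=cv2.cvtColor(p["img"],cv2.COLOR_BGR2HSV)[m]; h,sv=np.median(hsv[:,0]),np.median(hsv[:,1])
            if r["confidence"]<.3 or m.sum()<150 or sv>165 or not 5<h<22: continue
            ys,xs=np.nonzero(m); w=onz(p,(xs.mean(),ys.mean()),.03)
            obs.setdefault(n,[]).append((p,m,w,(h,sv)))
    out=[]
    for p,m,w,c in obs.get(names[0],[]):
        o=[(p,m)]
        for n in names[1:]:
            q=[e for e in obs.get(n,[]) if np.linalg.norm(e[2][:2]-w[:2])<.04]
            if q: o.append(q[0][:2])
        out.append((*fitring(o,w),len(o),c))
    return out
E
python3 - <<'E'
from h import *
for r in rings(): print(r)
E
```

```text
(array([0.42828537, 0.15538356]), np.float64(103.52553971661777), np.float64(0.8987889658637713), 2, (np.float64(16.0), np.float64(97.0)))
(array([ 0.43440351, -0.116729  ]), np.float64(106.07581013793485), np.float64(0.9227342145939832), 2, (np.float64(16.0), np.float64(114.0)))
(array([0.39065508, 0.01825872]), np.float64(93.02421124066618), np.float64(0.902842015715774), 2, (np.float64(16.0), np.float64(102.0)))
```

The middle light ring has been knocked to about (0.391, 0.018). Next I work out the carry to the −y side with the bar level.

```bash
cat >> h.py <<'E'
AL=14.0; D0=np.array([0,0,.003])  # bar in tool: direction pitch, grasp point
HX=-.0735
def barR(yaw,pitch=0,al=None):
    al=np.radians(AL if al is None else al); a=np.radians(yaw);b=np.radians(pitch)
    d=np.array([np.cos(a)*np.cos(b),np.sin(a)*np.cos(b),np.sin(b)]); y=np.array([np.sin(a),-np.cos(a),0]); n=np.cross(d,y)
    W=np.c_[d,y,n]; c,s=np.cos(al),np.sin(al); B=np.c_[[c,0,s],[0,1,0],[-s,0,c]]
    return Rn.from_matrix(W@B.T),d
def tcp_for(pt,x,yaw,pitch=0):
    """TCP pose so that bar point x (m on bar) is at pt"""
    R,d=barR(yaw,pitch); return np.array(pt)-(x-HX)*d-R.apply(D0),R
def show(pos,R): 
    a,b=rows_to(pos,R); print("shift",a.round(1).tolist(),"rot",b.round(3).tolist(),"|rot|",np.degrees(np.linalg.norm(b)).round(1),"tcp",np.round(pos,3).tolist())
E
python3 - <<'E'
from h import *
A=np.array([.434,-.117]); d=np.array([np.cos(np.radians(106)),np.sin(np.radians(106))])
t=A-.08*d
pos,R=tcp_for([*t,.2],.172,106); show(pos,R)
p0,r0,s=tool(); R0=Rn.from_euler("xyz",r0,degrees=True)
for i,f in enumerate([.25,.5,.75,1]):
    p=p0*(1-f)+pos*f; p[2]=max(p[2],[.38,.36,.30,.2][i]); show(p,R0*Rn.from_rotvec(f*(R0.inv()*R).as_rotvec()))
E
```

```text
shift [97.5, -743.4, 132.8] rot [0.316, 0.914, 1.138] |rot| 85.5 tcp [0.524, -0.431, 0.203]
shift [-14.6, -185.9, -5.7] rot [0.079, 0.228, 0.284] |rot| 21.4 tcp [0.593, 0.123, 0.38]
shift [-4.8, -371.7, 12.9] rot [0.158, 0.457, 0.569] |rot| 42.8 tcp [0.57, -0.062, 0.36]
shift [33.2, -557.6, 59.7] rot [0.237, 0.685, 0.853] |rot| 64.2 tcp [0.547, -0.246, 0.3]
shift [97.5, -743.4, 132.8] rot [0.316, 0.914, 1.138] |rot| 85.5 tcp [0.524, -0.431, 0.203]
```

```bash
python3 -m inch '[[[-4,-45,-2],[0.02,0.057,0.071],10],[[-7,-93,-3],[0.04,0.114,0.142],10],[[-10,-140,-4],[0.06,0.17,0.213],10],[[-14,-186,-6],[0.079,0.228,0.284],10],[[-12,-232,-2],[0.099,0.285,0.355],10],[[-10,-279,3],[0.119,0.342,0.427],10],[[-7,-325,8],[0.138,0.4,0.498],10],[[-5,-372,13],[0.158,0.457,0.569],10],[[4,-418,24],[0.178,0.514,0.64],10],[[14,-465,36],[0.198,0.571,0.711],10],[[24,-511,48],[0.217,0.628,0.782],10],[[33,-558,60],[0.237,0.685,0.853],10],[[49,-604,78],[0.257,0.742,0.924],10],[[65,-651,96],[0.277,0.8,0.996],10],[[81,-697,114],[0.296,0.857,1.067],10],[[97,-743,133],[0.316,0.914,1.138],10],[[97,-743,133],[0.316,0.914,1.138],10],[[97,-743,133],[0.316,0.914,1.138],10]]'; python3 - <<'E'
from h import *
T=manip.get_image("top");S=manip.get_image("side");W=manip.get_image("wrist")
s=manip.read_state();R0=Rn.from_euler("xyz",s["tool_rot"],degrees=True);print(s["q"].round(1))
for n,p in(("top",T),("side",S),("wrist",W)): cv2.imwrite(f"pics/{n}3.png",p["img"])
for k in("bar_tip","bar_neck","bar_handle","bar"):
    obs=[(n,p,lm(p,k)) for n,p in(("t",T),("s",S),("w",W))]; obs=[o for o in obs if o[2] is not None]
    print(k,[(o[0],o[2].round(0).tolist()) for o in obs])
    if len(obs)>1:
        X=tri([o[1:] for o in obs]); print(k,X.round(4),"tool mm",(R0.inv().apply(X-s["tcp_pos"])*1000).round(1),[ (proj(p,X)-u).round(1).tolist() for _,p,u in obs])
cv2.imwrite("pics/m3.png",np.hstack([S["img"][100:384,100:500],W["img"][100:384,56:456]]))
E
```

```text
time_s: 11.4
tcp_pos: [0.5246, -0.4302, 0.2029]
tool_rot: [-180.0, -14.0, 106.0]
ft_force: [0.6, 0.4, -1.3]
gripper_width: 0.242
grasp_force: 88.2
[ 17.4  43.4  38.   78.1 -31.1  81.1  75.2]
bar_tip [('t', [386.0, 198.0])]
bar_neck [('t', [450.0, 175.0]), ('s', [319.0, 362.0]), ('w', [255.0, 148.0])]
bar_neck [ 0.5088 -0.38    0.1887] tool mm [46.6 -2.3 27.7] [[-0.8, -1.7], [-2.1, -0.6], [-4.9, 5.7]]
bar_handle [('t', [468.0, 162.0]), ('w', [254.0, 271.0])]
bar_handle [ 0.5266 -0.4313  0.1995] tool mm [-3.4  0.5  4.1] [[0.2, 0.3], [1.9, -0.3]]
bar [('t', [443.0, 173.0]), ('s', [314.0, 350.0]), ('w', [254.0, 106.0])]
bar [ 0.5083 -0.36    0.1954] tool mm [67.   2.8 25.8] [[0.6, 0.6], [-1.3, -0.8], [6.9, 4.4]]
```

View pics/m3.png

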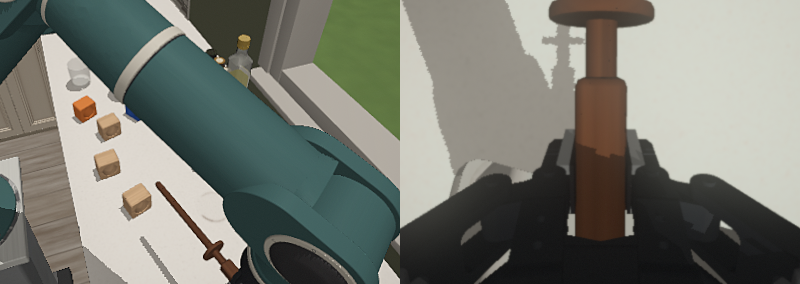

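The side view shows the bar aimed at the nearest light ring, with its tip at side (257,283). The wrist view shows the handle centred in the jaws.

```bash
python3 - <<'E'
from h import *
T=manip.get_image("top");S=manip.get_image("side")
s=manip.read_state();R0=Rn.from_euler("xyz",s["tool_rot"],degrees=True)
def line(p,uv0,sz):  # dark wood mask near
    pass
a=lm(T,"bar_tip"); 
for b in((257,283),(256,282),lm(S,"bar_tip")):
    if b is None: continue
    X=tri([(T,a),(S,b)]);print(a,b,X.round(4),(R0.inv().apply(X-s["tcp_pos"])*1000).round(1),(proj(T,X)-a).round(1),(proj(S,X)-b).round(1))
# predicted with model
for x in(.172,0,-.019): 
    q=s["tcp_pos"]+R0.apply(D0+(x-HX)*np.array([np.cos(np.radians(AL)),0,np.sin(np.radians(AL))])); print(x,q.round(4),proj(T,q).round(1),proj(S,q).round(1))
for n,p in(("t",T),("s",S)):
    r=manip.trace(p,"bar")
    for e in r[:2]:
        ys,xs=np.nonzero(e["pixels"]);l=cv2.fitLine(np.c_[xs,ys].astype(np.float32),cv2.DIST_HUBER,0,.01,.01).ravel()
        i=np.argmin(xs);print(n,e["confidence"],len(xs),l.round(2),"min x px",xs[i],ys[i])
E
```

```text
[384.9216 198.4896] (257, 283) [ 0.4633 -0.1948  0.1957] [234.2   6.   66.1] [0.1 0.6] [ 0.6 -0.2]
[384.9216 198.4896] (256, 282) [ 0.4621 -0.1936  0.1985] [236.3   5.3  63.8] [0.1 0.8] [ 0.9 -0.3]
[384.9216 198.4896] [259.4816 284.1984] [ 0.466  -0.1967  0.1915] [230.7   8.2  69.5] [-0.  -0.2] [-0.3  0.1]
0.172 [ 0.4567 -0.1936  0.2003] [385.7 201.3] [254.4 281.9]
0 [ 0.504  -0.3589  0.2002] [444.2 174.5] [310.2 348. ]
-0.019 [ 0.5093 -0.3772  0.2002] [450.3 171.6] [317.4 356.5]
t 0.7 650 [ 9.1000e-01 -4.2000e-01  4.2991e+02  1.7986e+02] min x px 386 198
s 0.81 1000 [  0.64   0.77 297.97 332.87] min x px 256 283
```

```bash
python3 - <<'E'
from h import *
for r in rings(): print(r[0].round(4),round(r[1],1),round(r[2],2),r[3])
A=np.array([.434,-.117]); y=105.; d=np.array([np.cos(np.radians(y)),np.sin(np.radians(y))])
for off,z in((-.06,.2),(-.06,.033),(.09,.033)): show(*tcp_for([*(A+off*d),z],.172,y))
E
```

```text
[0.3905 0.0178] 92.1 0.87 2
[ 0.4339 -0.1168] 107.4 0.9 2
[0.4285 0.1551] 102.0 0.93 2
shift [19.3, -6.0, 5.1] rot [-0.005, -0.0, 0.017] |rot| 1.0 tcp [0.513, -0.413, 0.203]
shift [-21.2, -5.9, 167.1] rot [-0.005, -0.0, 0.017] |rot| 1.0 tcp [0.513, -0.413, 0.036]
shift [124.4, -3.3, 203.4] rot [-0.005, -0.0, 0.017] |rot| 1.0 tcp [0.474, -0.268, 0.036]
```

```bash
python3 - <<'E'
from h import *
A=np.array([.434,-.117]); y=107.; d=np.array([np.cos(np.radians(y)),np.sin(np.radians(y))])
for off,z in((-.07,.034),(.0,.034),(.06,.034)): show(*tcp_for([*(A+off*d),z],.172,y))
E
```

```text
shift [-30.6, 4.9, 163.7] rot [0.004, -0.0, -0.017] |rot| 1.0 tcp [0.526, -0.419, 0.037]
shift [37.3, 3.7, 180.7] rot [0.004, -0.0, -0.017] |rot| 1.0 tcp [0.506, -0.352, 0.037]
shift [95.5, 2.7, 195.2] rot [0.004, -0.0, -0.017] |rot| 1.0 tcp [0.488, -0.295, 0.037]
```

```bash
python3 -m inch '[[[-7,1,40],[0,0,0],10],[[-15,2,80],[0.004,0,-0.017],10],[[-23,4,120],[0.004,0,-0.017],10],[[-28,5,150],[0.004,0,-0.017],10],[[-30.5,5,163],[0.004,0,-0.017],10],[[-30.5,5,163],[0.004,0,-0.017],10],[[-30.5,5,163],[0.004,0,-0.017],10]]'; python3 - <<'E'
from h import *
T=manip.get_image("top");S=manip.get_image("side");W=manip.get_image("wrist")
s=manip.read_state();R0=Rn.from_euler("xyz",s["tool_rot"],degrees=True)
for x in(.172,.05,0): 
    q=s["tcp_pos"]+R0.apply(D0+(x-HX)*np.array([np.cos(np.radians(AL)),0,np.sin(np.radians(AL))])); print(x,q.round(4),proj(T,q).round(1),proj(S,q).round(1))
for n,p in(("t",T),("s",S)):
    for e in manip.trace(p,"bar")[:1]:
        ys,xs=np.nonzero(e["pixels"]);l=cv2.fitLine(np.c_[xs,ys].astype(np.float32),cv2.DIST_HUBER,0,.01,.01).ravel()
        i=np.argmin(xs);print(n,e["confidence"],len(xs),l.round(2),"min x px",xs[i],ys[i])
a=T["img"][170:290,270:420];b=S["img"][200:340,180:340]
cv2.imwrite("pics/m4.png",np.hstack([cv2.resize(a,(400,320),interpolation=2),cv2.resize(b,(366,320),interpolation=2)]))
A=np.array([.434,-.117]); y=107.; d=np.array([np.cos(np.radians(y)),np.sin(np.radians(y))])
for off,z in((-.03,.034),(.0,.034),(.06,.034)): show(*tcp_for([*(A+off*d),z],.172,y))
E
```

```text
time_s: 13.52
tcp_pos: [0.5269, -0.4201, 0.039]
tool_rot: [180.0, -13.9, 107.0]
ft_force: [0.1, -0.1, -1.1]
gripper_width: 0.248
grasp_force: 88.2
0.172 [ 0.4549 -0.1844  0.0355] [362.7 214.5] [252.9 319.6]
0.05 [ 0.4906 -0.301   0.0357] [398.9 197.1] [285.7 360.5]
0 [ 0.5052 -0.3489  0.0357] [413.3 190.2] [300.9 379.4]
t 0.77 156 [  0.9   -0.43 383.4  204.17] min x px 366 212
s 0.59 531 [  0.64   0.77 281.2  353.65] min x px 254 322
shift [38.8, -0.2, 11.1] rot [0.0, 0.001, -0.0] |rot| 0.0 tcp [0.515, -0.381, 0.037]
shift [67.9, -0.2, 18.3] rot [0.0, 0.001, -0.0] |rot| 0.0 tcp [0.506, -0.352, 0.037]
shift [126.1, -0.2, 32.8] rot [0.0, 0.001, -0.0] |rot| 0.0 tcp [0.488, -0.295, 0.037]
```

View pics/m4.png

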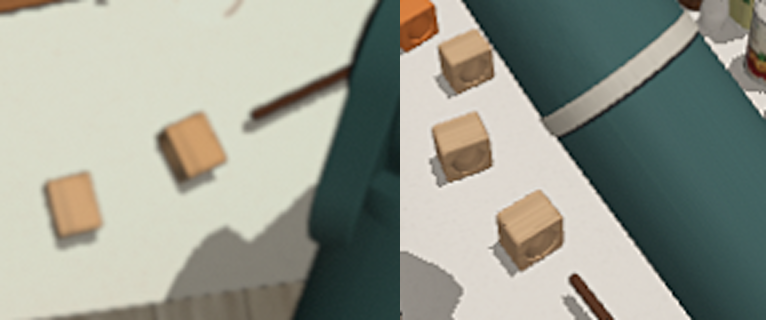

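The top view shows the rod lined up with the bore of ring A at crop (193,146), so I'll insert it.

```bash
sed -i 's/^HX=.*/HX=-.0705/' h.py; python3 -m inch '[[[15,0,4],[0,0,0],10],[[30,0,8],[0,0,0],10],[[45,0,12],[0,0,0],10],[[60,0,15.5],[0,0,0],10],[[75,0,19.5],[0,0,0],10],[[90,0,23.5],[0,0,0],10],[[105,0,27],[0,0,0],10],[[126,0,33],[0,0,0],10],[[126,0,33],[0,0,0],10]]'; python3 - <<'E'
from h import *
S=manip.get_image("side");T=manip.get_image("top")
for r in rings(): print(r[0].round(4),round(r[1],1),round(r[2],2),r[3])
s=manip.read_state();R0=Rn.from_euler("xyz",s["tool_rot"],degrees=True)
q=s["tcp_pos"]+R0.apply(D0+(.172-HX)*np.array([np.cos(np.radians(AL)),0,np.sin(np.radians(AL))]));print("tip",q)
a=T["img"][170:290,270:420];b=S["img"][200:340,180:340]
cv2.imwrite("pics/m5.png",np.hstack([cv2.resize(a,(400,320),interpolation=2),cv2.resize(b,(366,320),interpolation=2)]))
E
```

```text
time_s: 14.9
tcp_pos: [0.4883, -0.2931, 0.0361]
tool_rot: [-180.0, -14.1, 107.1]
ft_force: [0.6, -0.7, -0.2]
gripper_width: 0.241
grasp_force: 88.2
[0.4288 0.1547] 104.4 0.89 2
[ 0.434  -0.1175] 105.5 0.92 1
[0.3911 0.0176] 92.1 0.91 2
tip [ 0.41745213 -0.06282858  0.03311249]
```

View pics/m5.png

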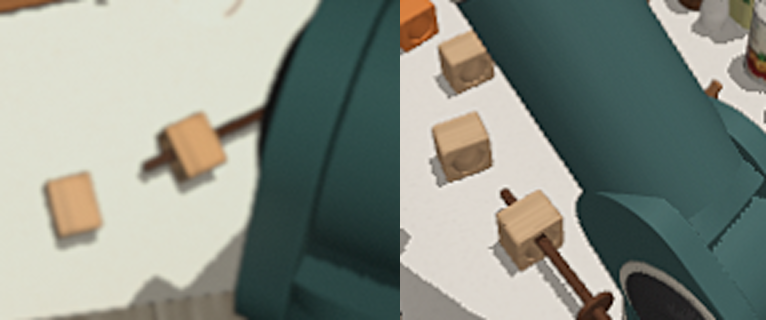

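```bash
python3 - <<'E'
from h import *
B=np.array([.391,.0177]); y=104.; d=np.array([np.cos(np.radians(y)),np.sin(np.radians(y))])
for off,z in((-.08,.034),(-.035,.034),(.0,.034),(.075,.034)): show(*tcp_for([*(B+off*d),z],.172,y))
E
```

```text
shift [5.2, -18.5, 0.5] rot [-0.013, 0.0, 0.05] |rot| 3.0 tcp [0.469, -0.296, 0.037]
shift [48.8, -16.2, 11.3] rot [-0.013, 0.0, 0.05] |rot| 3.0 tcp [0.458, -0.252, 0.037]
shift [82.7, -14.4, 19.8] rot [-0.013, 0.0, 0.05] |rot| 3.0 tcp [0.45, -0.218, 0.037]
shift [155.4, -10.5, 37.9] rot [-0.013, 0.0, 0.05] |rot| 3.0 tcp [0.432, -0.146, 0.037]
```

```bash
python3 -m inch '[[[3,-9,0],[-0.006,0,0.025],10],[[5,-18.5,0.5],[-0.013,0,0.05],10],[[5,-18.5,0.5],[-0.013,0,0.05],10],[[20,-17.5,4],[-0.013,0,0.05],10],[[35,-17,8],[-0.013,0,0.05],10],[[49,-16,11],[-0.013,0,0.05],10],[[60,-15.5,14],[-0.013,0,0.05],10],[[71,-15,17],[-0.013,0,0.05],10],[[83,-14.5,20],[-0.013,0,0.05],10],[[95,-14,23],[-0.013,0,0.05],10],[[107,-13,26],[-0.013,0,0.05],10],[[119,-12.5,29],[-0.013,0,0.05],10],[[131,-12,32],[-0.013,0,0.05],10],[[143,-11,35],[-0.013,0,0.05],10],[[155,-10.5,38],[-0.013,0,0.05],10],[[155,-10.5,38],[-0.013,0,0.05],10]]'; python3 - <<'E'
from h import *
S=manip.get_image("side");T=manip.get_image("top")
for r in rings(): print(r[0].round(4),round(r[1],1),round(r[2],2),r[3])
s=manip.read_state();R0=Rn.from_euler("xyz",s["tool_rot"],degrees=True)
q=s["tcp_pos"]+R0.apply(D0+(.172-HX)*np.array([np.cos(np.radians(AL)),0,np.sin(np.radians(AL))]));print("tip",q,s["q"].round(0))
a=T["img"][170:290,220:370];b=S["img"][180:320,170:330]
cv2.imwrite("pics/m6.png",np.hstack([cv2.resize(a,(400,320),interpolation=2),cv2.resize(b,(366,320),interpolation=2)]))
E
```

```text
time_s: 17.2
tcp_pos: [0.4316, -0.1443, 0.0368]
tool_rot: [180.0, -14.0, 104.1]
ft_force: [-0.0, 0.6, -1.1]
gripper_width: 0.242
grasp_force: 88.2
[0.4285 0.1537] 105.1 0.93 1
[ 0.4192 -0.0493] 103.3 0.62 2
[0.3904 0.0182] 92.8 0.67 2
tip [0.37294336 0.09027908 0.03379808] [ -4.  35.  32. 120. -41.  47.  71.]
```

View pics/m6.png

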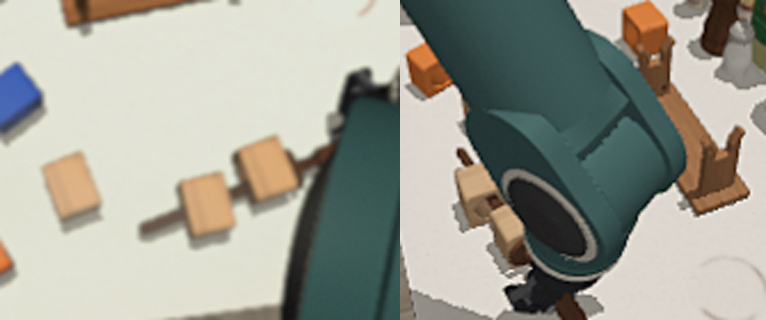

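```bash
python3 - <<'E'
from h import *
s=manip.read_state();R0=Rn.from_euler("xyz",s["tool_rot"],degrees=True)
h=s["tcp_pos"]+R0.apply(D0)
def at(dx,dy,dz,yaw,p): show(*tcp_for(h+[dx,dy,dz],HX,yaw,p))
at(0,0,.05,104,0); at(0,0,.12,104,17); at(0.02,-.03,.16,104,35); at(.05,-.03,.16,104,35)
E
```

```text
shift [12.1, 0.0, -48.5] rot [0.0, 0.0, 0.0] |rot| 0.0 tcp [0.432, -0.146, 0.087]
shift [28.1, 0.0, -116.3] rot [0.0, 0.297, 0.0] |rot| 17.0 tcp [0.432, -0.147, 0.156]
shift [4.0, 12.2, -162.9] rot [0.0, 0.611, 0.0] |rot| 35.0 tcp [0.452, -0.177, 0.196]
shift [-3.0, 41.3, -164.7] rot [0.0, 0.611, 0.0] |rot| 35.0 tcp [0.482, -0.177, 0.196]
```

```bash
python3 -m inch '[[[4,0,-16],[0,0,0],10],[[8,0,-32],[0,0,0],10],[[12,0,-48],[0,0,0],10],[[17,0,-70],[0,0.1,0],10],[[23,0,-93],[0,0.2,0],10],[[28,0,-116],[0,0.3,0],10],[[20,4,-130],[0,0.4,0],10],[[12,8,-147],[0,0.5,0],10],[[4,12,-163],[0,0.611,0],10],[[0,27,-164],[0,0.611,0],10],[[-3,41,-165],[0,0.611,0],10],[[-3,41,-165],[0,0.611,0],10],[[-3,41,-165],[0,0.611,0],10],[[-3,41,-165],[0,0.611,0],10]]'; python3 - <<'E'
from h import *
S=manip.get_image("side");T=manip.get_image("top");W=manip.get_image("wrist")
s=manip.read_state();print(s["q"].round(0))
a=T["img"][120:280,200:400];b=W["img"]
cv2.imwrite("pics/m7.png",np.hstack([cv2.resize(a,(400,320),interpolation=2),cv2.resize(b[:320,100:],(366,320))]))
E
```

```text
time_s: 19.25
tcp_pos: [0.4816, -0.1768, 0.1963]
tool_rot: [180.0, -49.0, 104.0]
ft_force: [-0.2, 0.2, -1.4]
gripper_width: 0.242
grasp_force: 88.3
[ 13.  41.  30.  94. -43.  98.  71.]
```

View pics/m7.png

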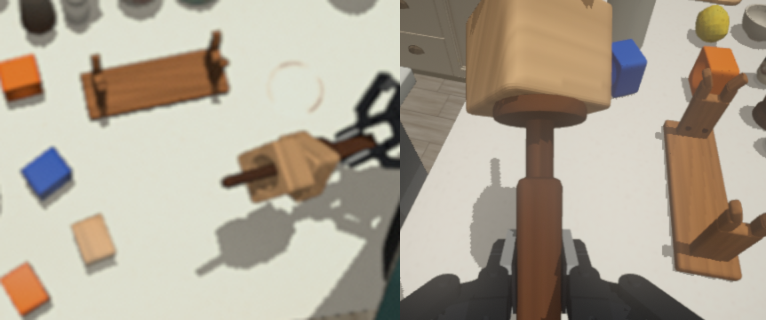

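Both rings have slid back to the flange and sit stacked, at top-crop (290,165). Next is ring C.

```bash
python3 - <<'E'
from h import *
for r in rings(): print(r[0].round(4),round(r[1],1),round(r[2],2),r[3])
C_=np.array([.4285,.1545]); y=104.; d=np.array([np.cos(np.radians(y)),np.sin(np.radians(y))])
for off,z,p in((-.065,.12,20),(-.065,.09,2),(-.065,.037,0)): show(*tcp_for([*(C_+off*d),z],.172,y,p))
E
```

```text
[0.4293 0.1554] 101.7 0.82 2
[ 0.4877 -0.1734] 51.9 0.56 1
[ 0.6496 -0.016 ] 114.3 0.26 1
shift [-92.0, 28.4, 132.9] rot [-0.0, -0.262, 0.0] |rot| 15.0 tcp [0.5, -0.131, 0.04]
shift [-67.0, 28.4, 93.2] rot [-0.0, -0.576, 0.0] |rot| 33.0 tcp [0.503, -0.145, 0.084]
shift [-100.7, 28.4, 122.4] rot [-0.0, -0.611, 0.0] |rot| 35.0 tcp [0.503, -0.145, 0.04]
```

```bash
python3 -m inch '[[[-15,7,20],[0,-0.1,0],10],[[-28,14,40],[0,-0.22,0],10],[[-42,21,60],[0,-0.34,0],10],[[-55,28,78],[0,-0.46,0],10],[[-67,28,93],[0,-0.576,0],10],[[-80,28.5,105],[0,-0.611,0],10],[[-92,28.5,115],[0,-0.611,0],10],[[-101,28.5,122],[0,-0.611,0],10],[[-101,28.5,122],[0,-0.611,0],10],[[-101,28.5,122],[0,-0.611,0],10]]'; python3 - <<'E'
from h import *
for r in rings(): print(r[0].round(4),round(r[1],1),round(r[2],2),r[3])
S=manip.get_image("side");T=manip.get_image("top")
s=manip.read_state();R0=Rn.from_euler("xyz",s["tool_rot"],degrees=True);print(s["q"].round(0))
for x in(.172,.1): 
    q=s["tcp_pos"]+R0.apply(D0+(x-HX)*np.array([np.cos(np.radians(AL)),0,np.sin(np.radians(AL))])); print(x,q.round(4),proj(T,q).round(1),proj(S,q).round(1))
for e in manip.trace(T,"bar_tip")[:1]:
    ys,xs=np.nonzero(e["pixels"]);i=xs<np.percentile(xs,40);l=cv2.fitLine(np.c_[xs,ys][i].astype(np.float32),cv2.DIST_HUBER,0,.01,.01).ravel();print(len(xs),l.round(2),xs.min())
a=T["img"][170:290,200:350];b=S["img"][180:320,170:330]
cv2.imwrite("pics/m8.png",np.hstack([cv2.resize(a,(400,320),interpolation=2),cv2.resize(b,(366,320),interpolation=2)]))
C_=np.array([.4287,.155]); y=103.5; d=np.array([np.cos(np.radians(y)),np.sin(np.radians(y))])
for off in(-.03,0,.06): show(*tcp_for([*(C_+off*d),.037],.172,y,0))
E
```

```text
time_s: 20.85
tcp_pos: [0.5035, -0.1456, 0.0402]
tool_rot: [180.0, -14.0, 104.0]
ft_force: [-0.3, 0.0, -1.2]
gripper_width: 0.239
grasp_force: 88.4
[ 0.4719 -0.0053] 103.0 0.67 2
[0.3727 0.2558] 113.6 0.93 1
[0.4281 0.1535] 100.1 0.87 2
[ -6.  40.  33. 110. -42.  52.  67.]
0.172 [0.4445 0.091  0.0373] [268.2 231.1] [218.7 238.4]
0.1 [0.462  0.0211 0.0372] [291.7 221.7] [231.3 254.7]
133 [  0.9   -0.43 273.69 228.11] 269
shift [34.8, -2.3, 8.8] rot [-0.002, -0.0, 0.009] |rot| 0.5 tcp [0.492, -0.111, 0.04]
shift [63.9, -2.0, 16.1] rot [-0.002, -0.0, 0.009] |rot| 0.5 tcp [0.485, -0.082, 0.04]
shift [122.1, -1.4, 30.6] rot [-0.002, -0.0, 0.009] |rot| 0.5 tcp [0.471, -0.023, 0.04]
```

View pics/m8.png

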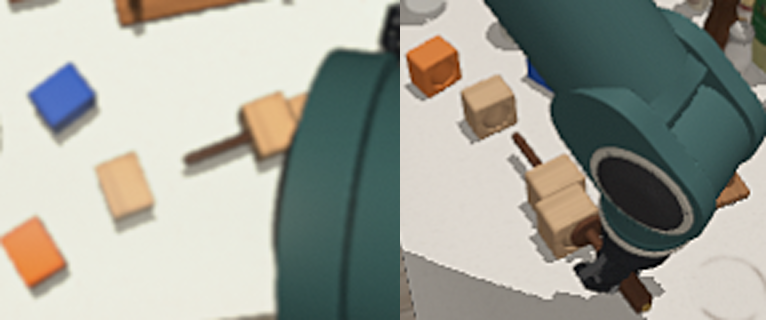

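Two rings are stacked against the flange, and the rod at top-crop (190,158) points at ring C (125,187). I'll insert.

```bash
python3 -m inch '[[[15,-2.5,4],[-0.002,0,0.009],10],[[30,-2.5,7.5],[-0.002,0,0.009],10],[[45,-2,11],[-0.002,0,0.009],10],[[60,-2,15],[-0.002,0,0.009],10],[[75,-2,19],[-0.002,0,0.009],10],[[90,-2,22.5],[-0.002,0,0.009],10],[[104,-1.5,26],[-0.002,0,0.009],10],[[116,-1.5,29],[-0.002,0,0.009],10],[[116,-1.5,29],[-0.002,0,0.009],10],[[116,-1.5,29],[-0.002,0,0.009],10]]'; python3 - <<'E'
from h import *
for r in rings(): print(r[0].round(4),round(r[1],1),round(r[2],2),r[3])
S=manip.get_image("side");T=manip.get_image("top")
s=manip.read_state();R0=Rn.from_euler("xyz",s["tool_rot"],degrees=True);print(s["q"].round(0))
h=s["tcp_pos"]+R0.apply(D0)
a=T["img"][170:290,190:340];b=S["img"][180:320,170:330]
cv2.imwrite("pics/m9.png",np.hstack([cv2.resize(a,(400,320),interpolation=2),cv2.resize(b,(366,320),interpolation=2)]))
def at(dx,dy,dz,yaw,p): show(*tcp_for(h+[dx,dy,dz],HX,yaw,p))
at(0,0,.04,103.5,6); at(0,0,.12,103.5,17); at(0.02,-.05,.18,103.5,35);at(0.04,-.1,.22,103.5,40)
E
```

```text
time_s: 22.45
tcp_pos: [0.473, -0.0297, 0.0399]
tool_rot: [180.0, -14.0, 103.5]
ft_force: [-0.4, -0.0, -0.8]
gripper_width: 0.239
grasp_force: 88.4
[0.4432 0.1047] 104.4 0.66 2
[0.4421 0.0627] 102.2 0.68 2
[0.4284 0.1541] 101.6 0.68 2
[0.3733 0.2569] 115.5 0.94 1
[-18.  35.  31. 119. -45.  46.  59.]
shift [9.4, -0.0, -38.8] rot [0.0, 0.105, -0.0] |rot| 6.0 tcp [0.473, -0.03, 0.08]
shift [28.2, -0.0, -116.3] rot [0.0, 0.297, -0.0] |rot| 17.0 tcp [0.473, -0.03, 0.159]
shift [-9.9, 7.8, -187.0] rot [0.0, 0.611, -0.0] |rot| 35.0 tcp [0.493, -0.081, 0.219]
shift [-52.1, 15.6, -238.5] rot [0.0, 0.698, -0.0] |rot| 40.0 tcp [0.513, -0.131, 0.259]
```

View pics/m9.png

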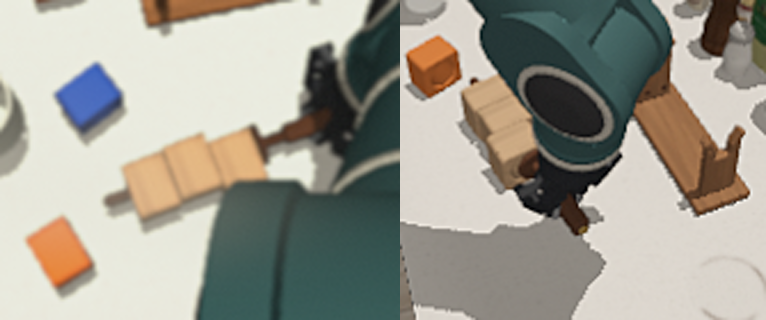

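All three rings are on the rod with the tip protruding at top-crop (112,198). I'll lift with the tip tilted up.

```bash
python3 -m inch '[[[3,0,-13],[0,0.05,0],10],[[6,0,-26],[0,0.1,0],10],[[10,0,-40],[0,0.15,0],10],[[16,0,-65],[0,0.2,0],10],[[22,0,-90],[0,0.25,0],10],[[28,0,-116],[0,0.3,0],10],[[15,3,-140],[0,0.4,0],10],[[3,5,-163],[0,0.5,0],10],[[-10,8,-187],[0,0.611,0],10],[[-30,11,-212],[0,0.65,0],10],[[-52,15.5,-238],[0,0.7,0],10],[[-52,15.5,-238],[0,0.7,0],10],[[-52,15.5,-238],[0,0.7,0],10],[[-52,15.5,-238],[0,0.7,0],10]]'; python3 - <<'E'
from h import *
acc={}
for i in range(4):
    T=manip.get_image("top");S=manip.get_image("side")
    for k in["stand_right","stand_left"]:
        a=lm(T,k);b=lm(S,k); g=lambda u,p:None if u is None else onz(p,u,.085)
        print(k,None if a is None else g(a,T).round(4),None if b is None else g(b,S).round(4))
W=manip.get_image("wrist");b=W["img"]
s=manip.read_state();print(s["q"].round(0))
cv2.imwrite("pics/m10.png",np.hstack([cv2.resize(T["img"][110:270,200:400],(400,320),interpolation=2),cv2.resize(S["img"][130:310,190:390],(356,320),interpolation=2)]))
E
```

```text
time_s: 24.5
tcp_pos: [0.513, -0.13, 0.2579]
tool_rot: [-180.0, -54.1, 103.5]
ft_force: [0.4, 0.4, -3.5]
gripper_width: 0.243
grasp_force: 88.5
stand_right [ 0.6624 -0.0573  0.085 ] None
stand_left [0.3845 0.4125 0.085 ] None
stand_right [ 0.6631 -0.049   0.085 ] [0.3795 0.3169 0.085 ]
stand_left None [0.5737 0.1823 0.085 ]
stand_right None None
stand_left [0.6545 0.1234 0.085 ] None
stand_right [ 0.6646 -0.0519  0.085 ] [0.576  0.1818 0.085 ]
stand_left [0.6572 0.1228 0.085 ] None
[  9.  38.  29.  92. -47. 104.  64.]
```

View pics/m10.png

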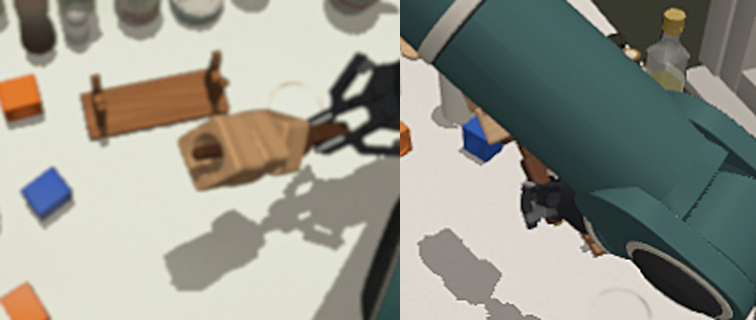

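All three rings hang in a stack on the tilted bar at top-crop (245,150). Now I need the stand's exact pose.

```bash
python3 - <<'E'
from h import *
W=manip.get_image("wrist");T=manip.get_image("top")
for q in((.6655,-.0555,.085),(.651,.1165,.085)): print(proj(W,q),proj(T,q))
for k in("stand_right","stand_left","stand"):
    for n,p in(("w",W),("t",T)):
        for l in manip.landmark_of(p,k)[:2]: print(n,k,px(l).round(1),round(l["confidence"],2),onz(p,px(l),0 if k=="stand" else .085).round(4))
for n,p in(("w",W),("t",T)):
    for e in manip.trace(p,"stand")[:2]:
        print(n,e["confidence"],e["pixels"].sum(),np.round(e["rect"],3)); np.save("stand_"+n+".npy",e["pixels"]) if e["confidence"]>.5 else 0
E
```

```text
[428.26557954 305.20403853] [308.70587542 145.05644653]
[404.54530887 170.33848854] [249.38505204 157.38650867]
w stand_right [258.7 148. ] 0.67 [0.459  0.1116 0.085 ]
w stand_right [427.8 301.2] 0.64 [ 0.6654 -0.0516  0.085 ]
t stand_right [309.7 142.7] 0.65 [ 0.6722 -0.0596  0.085 ]
t stand_right [305.6 185.8] 0.53 [ 0.5486 -0.0264  0.085 ]
w stand_left [401.1 165.6] 0.73 [0.647 0.124 0.085]
t stand_left [249.  154.8] 0.79 [0.6588 0.1166 0.085 ]
w stand [385.1 257.7] 0.57 [ 0.6527  0.0329 -0.    ]
t stand [273.9 157.6] 0.71 [0.6693 0.0386 0.    ]
t stand [348.  178.2] 0.37 [ 0.5752 -0.1741  0.    ]
w 0.79 7862 [0.801 0.646 0.215 0.511]
t 0.66 1808 [0.54  0.416 0.145 0.127]
```

```bash
cat > st.py <<'E'
from h import *
def box(x0,x1,y0,y1,z0,z1): return np.array([[x,y,z] for x in(x0,x1) for y in(y0,y1) for z in(z0,z1)])
def model(w,fl):
    B=[box(-.0375,.0375,-.109,.109,0,.014)]
    for s in(-1,1):
        y0,y1=s*.0865-.007,s*.0865+.007
        B.append(box(-w,w,y0,y1,.01,.078))
        for t in(-1,1): B.append(np.array([[t*x,y,z] for y in(y0,y1) for x,z in((.009,.078),(w,.078),(.009,.09),(w,.113),(fl,.113))]))
    return B
def siou(p,m,v,s=4):
    k=np.zeros((384*s,512*s),np.uint8); R=Rn.from_euler("z",v[2]*5,degrees=True)
    for b in model(v[3]/100,v[4]/100):
        pts=np.array([proj(p,q) for q in R.apply(b)+[v[0]/100,v[1]/100,0]])*s+s/2-.5
        cv2.fillConvexPoly(k,cv2.convexHull(np.round(pts).astype(np.int32)),1)
    k=k.reshape(384,s,512,s).mean((1,3)); return np.minimum(k,m).sum()/np.maximum(k,m).sum()
def fit(obs,wt=None):
    f=lambda v:-sum(siou(p,m,v) for p,m in obs)+10*max(0,v[4]-v[3])+10*max(0,.9-v[4])
    v0=np.array([65.8,3.05,1.,2.2,1.5]); S=np.r_[[v0],v0+np.diag([1,1,1,.5,.3])]
    r=minimize(f,v0,method="Nelder-Mead",options=dict(initial_simplex=S,xatol=.01,fatol=1e-4,maxiter=500))
    v=r.x; c=v[:2]/100; a=np.radians(v[2]*5); u=np.array([-np.sin(a),np.cos(a)])*.0865
    return c.round(4),round(v[2]*5,2),v[3:].round(2),"R",(c-u).round(4),"L",(c+u).round(4),[round(siou(p,m,v),3) for p,m in obs]
E
python3 - <<'E'
from st import *
W=manip.get_image("wrist");T=manip.get_image("top")
w=np.load("stand_w.npy");t=np.load("stand_t.npy")
print(fit([(W,w),(T,t)]));print(fit([(W,w)]));print(fit([(T,t)]))
E
```

```text
(array([0.6553, 0.0332]), np.float64(4.29), array([2.16, 1.68]), 'R', array([ 0.6617, -0.053 ]), 'L', array([0.6488, 0.1195]), [np.float64(0.645), np.float64(0.932)])
(array([0.6562, 0.0356]), np.float64(4.73), array([2.16, 1.69]), 'R', array([ 0.6633, -0.0506]), 'L', array([0.6491, 0.1218]), [np.float64(0.651)])
(array([0.655 , 0.0321]), np.float64(3.98), array([2.14, 1.78]), 'R', array([ 0.661 , -0.0542]), 'L', array([0.649 , 0.1184]), [np.float64(0.931)])
```

```bash
python3 - <<'E'
from h import *
N=[.6625,-.053]
show(*tcp_for([*N,.24],-.019,94.3,25)); show(*tcp_for([*N,.16],-.019,94.3,8)); show(*tcp_for([*N,.14],-.019,94.3,3))
E
```

```text
shift [-34.6, 155.6, 16.2] rot [-0.117, -0.263, 0.111] |rot| 17.7 tcp [0.666, -0.101, 0.221]
shift [-89.3, 155.0, 51.5] rot [-0.1, -0.559, 0.128] |rot| 33.4 tcp [0.666, -0.105, 0.156]
shift [-101.9, 155.0, 60.4] rot [-0.095, -0.646, 0.133] |rot| 38.2 tcp [0.666, -0.105, 0.14]
```

```bash
python3 -m inch '[[[-6,25,3],[-0.02,-0.04,0.02],10],[[-12,52,5],[-0.04,-0.08,0.04],10],[[-18,78,8],[-0.06,-0.13,0.06],10],[[-24,104,11],[-0.08,-0.18,0.08],10],[[-30,130,14],[-0.1,-0.22,0.1],10],[[-35,155.5,16],[-0.117,-0.263,0.111],10],[[-35,155.5,16],[-0.117,-0.263,0.111],10],[[-53,155,28],[-0.112,-0.36,0.117],10],[[-71,155,40],[-0.106,-0.46,0.122],10],[[-89,155,51.5],[-0.1,-0.559,0.128],10],[[-89,155,51.5],[-0.1,-0.559,0.128],10],[[-102,155,60.5],[-0.095,-0.646,0.133],10],[[-102,155,60.5],[-0.095,-0.646,0.133],10],[[-102,155,60.5],[-0.095,-0.646,0.133],10]]'; python3 - <<'E'
from h import *
T=manip.get_image("top");S=manip.get_image("side");W=manip.get_image("wrist")
s=manip.read_state();R0=Rn.from_euler("xyz",s["tool_rot"],degrees=True);print(s["q"].round(0))
for x in(.172,.154,0,-.019): 
    q=s["tcp_pos"]+R0.apply(D0+(x-HX)*np.array([np.cos(np.radians(AL)),0,np.sin(np.radians(AL))])); print(x,q.round(4),*[(n,proj(p,q).round(1)) for n,p in(("t",T),("s",S),("w",W))])
for k in("bar_tip","bar_neck","bar_seat","bar"):
    print(k,[(n,px(l).round(1),round(l["confidence"],2)) for n,p in(("t",T),("s",S),("w",W)) for l in manip.landmark_of(p,k)[:2]])
v=[65.55,3.32,.86,2.16,1.7]
cv2.imwrite("pics/m11.png",np.vstack([np.hstack([cv2.resize(T["img"][110:220,220:360],(407,320),interpolation=2),cv2.resize(S["img"][150:290,220:390],(389,320),interpolation=2)]),cv2.resize(W["img"][50:290,:],(796,280))[:, :]]))
E
```

```text
time_s: 28.1
tcp_pos: [0.6663, -0.1058, 0.1409]
tool_rot: [180.0, -17.2, 94.2]
ft_force: [0.2, -0.2, -2.8]
gripper_width: 0.242
grasp_force: 88.5
[-11.  44.  38.  87. -44.  70.  45.]
0.172 [0.6485 0.1364 0.1508] ('t', array([242. , 151.1])) ('s', array([279.6, 183.8])) ('w', array([ 255.2, -282.9]))
0.154 [0.6498 0.1184 0.1498] ('t', array([248.7, 149.9])) ('s', array([282.4, 187.7])) ('w', array([ 255.2, -243.7]))
0 [ 0.6611 -0.0349  0.1415] ('t', array([304.7, 140. ])) ('s', array([308.8, 225.1])) ('w', array([255.2, 108. ]))
-0.019 [ 0.6625 -0.0538  0.1405] ('t', array([311.4, 138.8])) ('s', array([312.5, 230.3])) ('w', array([255.2, 151.2]))
bar_tip [('t', array([273.3, 163. ]), 0.72), ('t', array([240.3, 149.9]), 0.67), ('s', array([284. , 184.9]), 0.58)]
bar_neck [('t', array([310.6, 139.6]), 0.72), ('s', array([315.3, 230.1]), 0.94), ('s', array([290.5, 243.4]), 0.45), ('w', array([254.2, 147.1]), 0.72)]
bar_seat [('s', array([283.9, 186.7]), 0.95)]
bar [('t', array([303.9, 139.2]), 0.73), ('s', array([309.3, 224.7]), 0.72), ('w', array([256.6, 102.7]), 0.95)]
```

View pics/m11.png

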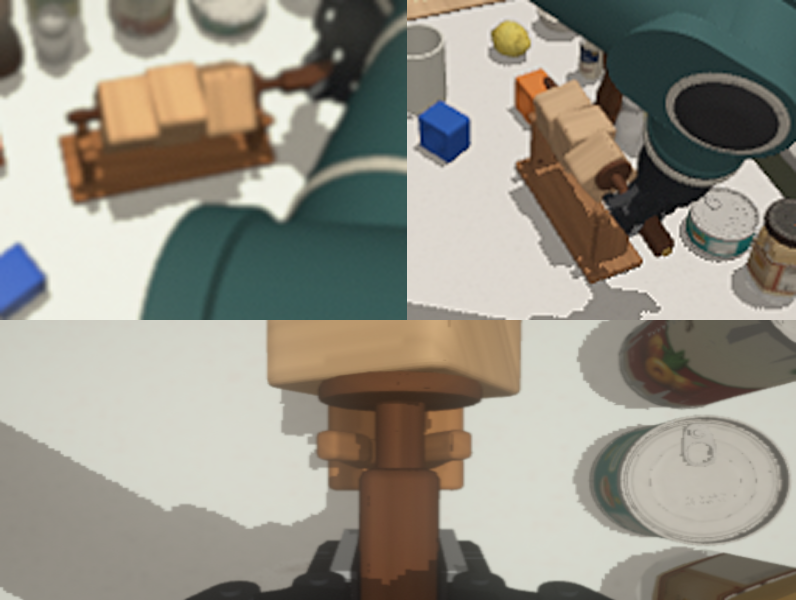

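The wrist view shows the neck (cols 376–424) over the near post's prongs (317–470), about 2 mm too far in +x. The rings are stacked and the tip overhangs the far post at top-crop (78,117). I'll check the along-axis alignment in numbers.

```bash
python3 - <<'E'
from st import *
W=manip.get_image("wrist");T=manip.get_image("top");S=manip.get_image("side")
for y in(-.060,-.053,-.046): print(y,proj(W,[.662,y,.113]).round(1))
t=manip.trace(T,"stand");s_=manip.trace(S,"stand")
for n,p,r in(("t",T,t),("s",S,s_)):
    for l in manip.landmark_of(p,"stand_left")[:1]+manip.landmark_of(p,"stand_right")[:1]: print(n,px(l).round(1),round(l["confidence"],2),onz(p,px(l),.085).round(4))
# flange/handle edges in wrist picture: bar mask width by row
m=manip.trace(W,"bar")[0]["pixels"]; 
for r in range(80,200,4):
    xs=np.nonzero(m[r])[0]; print(r,(xs.min(),xs.max()) if len(xs) else None,end=" ")
N=[.6607,-.0555]
print();show(*tcp_for([*N,.12],-.019,94.3,2)); show(*tcp_for([*N,.095],-.019,94.3,0)); show(*tcp_for([*N,.087],-.019,94.3,0))
E
```

```text
-0.06 [253.4 171.1]
-0.053 [254.4 157.9]
-0.046 [255.4 144.8]
t [249.3 156.1] 0.92 [0.6548 0.1163 0.085 ]
t [307.2 145.8] 0.79 [ 0.6638 -0.0508  0.085 ]
s [283.6 205.1] 0.6 [0.6544 0.1125 0.085 ]
80 None 84 None 88 None 92 None 96 (np.int64(222), np.int64(287)) 100 (np.int64(211), np.int64(302)) 104 (np.int64(207), np.int64(307)) 108 (np.int64(205), np.int64(310)) 112 (np.int64(205), np.int64(310)) 116 (np.int64(206), np.int64(310)) 120 (np.int64(208), np.int64(309)) 124 (np.int64(215), np.int64(302)) 128 (np.int64(241), np.int64(282)) 132 (np.int64(242), np.int64(273)) 136 (np.int64(242), np.int64(273)) 140 (np.int64(242), np.int64(273)) 144 (np.int64(242), np.int64(273)) 148 (np.int64(242), np.int64(273)) 152 (np.int64(242), np.int64(273)) 156 (np.int64(242), np.int64(273)) 160 (np.int64(241), np.int64(272)) 164 (np.int64(241), np.int64(273)) 168 (np.int64(242), np.int64(273)) 172 (np.int64(242), np.int64(273)) 176 (np.int64(240), np.int64(274)) 180 (np.int64(234), np.int64(279)) 184 (np.int64(232), np.int64(281)) 188 (np.int64(231), np.int64(282)) 192 (np.int64(231), np.int64(282)) 196 (np.int64(231), np.int64(282)) 
shift [-7.9, -2.0, 17.4] rot [-0.0, -0.018, 0.0] |rot| 1.0 tcp [0.665, -0.108, 0.121]
shift [-14.6, -2.0, 39.6] rot [-0.0, -0.053, 0.0] |rot| 3.0 tcp [0.665, -0.108, 0.098]
shift [-17.0, -2.0, 47.2] rot [-0.0, -0.053, 0.0] |rot| 3.0 tcp [0.665, -0.108, 0.09]
```

```bash
python3 -m inch '[[[-4,-2,9],[0,-0.009,0],10],[[-7,-2,17.5],[0,-0.018,0],10],[[-9,-2,24],[0,-0.03,0],10],[[-11.5,-2,32],[0,-0.042,0],10],[[-13.5,-2,39.5],[0,-0.053,0],10],[[-13.5,-2,39.5],[0,-0.053,0],10],[[-13.5,-2,39.5],[0,-0.053,0],10]]'; python3 - <<'E'
from h import *
T=manip.get_image("top");S=manip.get_image("side");W=manip.get_image("wrist")
s=manip.read_state();R0=Rn.from_euler("xyz",s["tool_rot"],degrees=True)
for x in(.172,.154,0,-.019): 
    q=s["tcp_pos"]+R0.apply(D0+(x-HX)*np.array([np.cos(np.radians(AL)),0,np.sin(np.radians(AL))])); print(x,q.round(4),*[(n,proj(p,q).round(1)) for n,p in(("t",T),("s",S),("w",W))])
for k in("bar_tip","bar_neck","bar_seat","bar"):
    print(k,[(n,px(l).round(1),round(l["confidence"],2)) for n,p in(("t",T),("s",S),("w",W)) for l in manip.landmark_of(p,k)[:2]])
cv2.imwrite("pics/m12.png",np.vstack([np.hstack([cv2.resize(T["img"][110:200,220:340],(427,320),interpolation=2),cv2.resize(S["img"][160:280,230:370],(373,320),interpolation=2)]),cv2.resize(W["img"][50:260,100:412],(416,280))[:,:].repeat(1,0) if 0 else cv2.copyMakeBorder(cv2.resize(W["img"][50:260,100:412],(416,280)),0,0,0,384,cv2.BORDER_CONSTANT)]))
E
```

```text
time_s: 30.22
tcp_pos: [0.6646, -0.1067, 0.0985]
tool_rot: [180.0, -14.0, 94.3]
ft_force: [0.1, -1.1, -2.1]
gripper_width: 0.245
grasp_force: 88.5
0.172 [0.6464 0.1358 0.0956] ('t', array([242.7, 158.6])) ('s', array([278.3, 198.1])) ('w', array([ 255.2, -283.5]))
0.154 [0.6478 0.1179 0.0957] ('t', array([249.1, 157.3])) ('s', array([281. , 201.8])) ('w', array([ 255.2, -244.2]))
0 [ 0.6593 -0.0357  0.0957] ('t', array([302.7, 146.6])) ('s', array([306.7, 237.3])) ('w', array([255.1, 107.9]))
-0.019 [ 0.6607 -0.0547  0.0957] ('t', array([309.3, 145.3])) ('s', array([310.3, 242.2])) ('w', array([255.1, 151.1]))
bar_tip [('t', array([242.8, 158.3]), 0.81), ('s', array([282. , 199.2]), 0.71)]
bar_neck [('t', array([307.6, 144.9]), 0.59), ('s', array([309.5, 243.8]), 0.73), ('w', array([257., 148.]), 0.73)]
bar_seat [('t', array([251.5, 155.8]), 0.5), ('s', array([280.8, 203.2]), 0.72)]
bar [('t', array([301.7, 144.2]), 0.79), ('s', array([307. , 237.5]), 0.72), ('w', array([255.6, 103.6]), 0.93)]
```

View pics/m12.png

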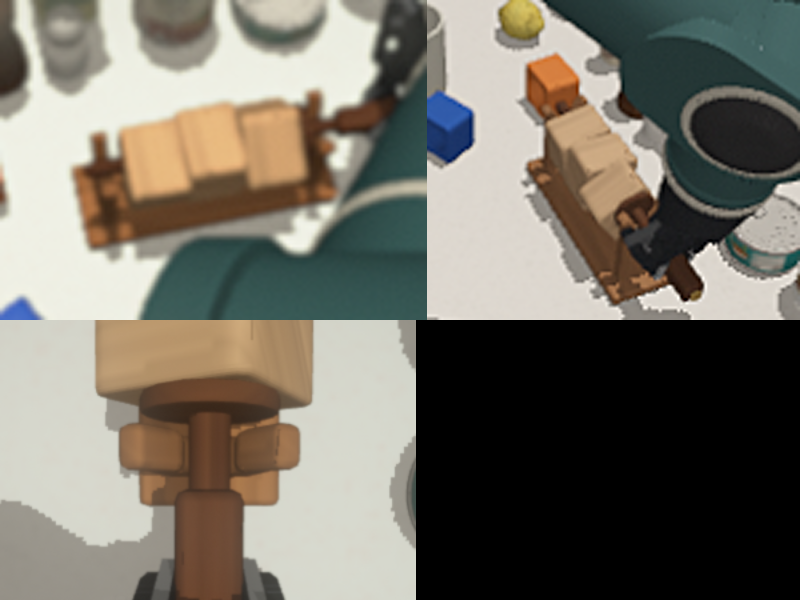

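The neck sits between the prongs of the near post with equal gaps, at wrist-crop (185–237, 445). The rings clear the far post. I'll lower the last 9 mm and release gently.

```bash
python3 -m inch '[[[-1,0,3],[0,0,0],10],[[-1.5,0,6],[0,0,0],10],[[-2.2,0,9],[0,0,0],10],[[-2.2,0,9],[0,0,0],10],[[-2.2,0,9],[0,0,0],10]]'; python3 - <<'E'
from h import *
T=manip.get_image("top");S=manip.get_image("side")
for k,q in(("L",(.649,.1195,.085)),("R",(.6607,-.0545,.085))): print(k,proj(T,q).round(1),proj(S,q).round(1))
for k in("bar_tip","bar_neck","bar_seat"):
    print(k,[(n,px(l).round(1),round(l["confidence"],2)) for n,p in(("t",T),("s",S)) for l in manip.landmark_of(p,k)[:1]])
E
```

```text
time_s: 31.6
tcp_pos: [0.6645, -0.1065, 0.089]
tool_rot: [-180.0, -14.0, 94.3]
ft_force: [0.1, 0.0, -2.0]
gripper_width: 0.24
grasp_force: 88.6
L [248.4 158.2] [281. 204.]
R [308.7 146.7] [309.9 244.9]
bar_tip [('t', array([250.3, 157.2]), 0.6), ('s', array([284.9, 201.8]), 0.56)]
bar_neck [('s', array([312.1, 248.7]), 0.81)]
bar_seat [('t', array([248.4, 158.3]), 0.48), ('s', array([280.3, 202.8]), 0.61)]
```

```bash
python3 -m inch '[[[-0.3,0,1],[0,0,0],10],[[-0.3,0,1.2],[0,0,0],10],[[-0.3,0,1.2],[0,0,0],24],[[-0.3,0,1.2],[0,0,0],28],[[-0.3,0,1.2],[0,0,0],34],[[-0.3,0,1.2],[0,0,0],42],[[-0.3,0,1.2],[0,0,0],50],[[-0.3,0,1.2],[0,0,0],55],[[-0.3,0,1.2],[0,0,0],55],[[-0.3,0,1.2],[0,0,0],55]]' 20
```

```text
time_s: 33.25
tcp_pos: [0.6645, -0.1065, 0.0878]
tool_rot: [-180.0, -14.0, 94.3]
ft_force: [-0.0, 0.0, 0.5]
gripper_width: 0.644
grasp_force: 0.0
```

```bash
python3 - <<'E'
from h import *
T=manip.get_image("top");S=manip.get_image("side");W=manip.get_image("wrist")
print([(k,n,px(l).round(1)) for k in("bar_tip","bar_neck","bar_seat") for n,p in(("t",T),("s",S),("w",W)) for l in manip.landmark_of(p,k)[:1]])
print(Rn.from_euler("xyz",manip.read_state()["tool_rot"],degrees=True).inv().apply([0,-20,150]))
E
```

```text
[('bar_tip', 't', array([241.8, 159.6])), ('bar_tip', 's', array([280.2, 203.5])), ('bar_neck', 't', array([306.6, 146.9])), ('bar_neck', 's', array([309.2, 247.9])), ('bar_neck', 'w', array([255.8, 144.6])), ('bar_seat', 't', array([249.9, 156.3])), ('bar_seat', 's', array([281.1, 204.7]))]
[  16.89426122   -1.5167144  -150.3738126 ]
```

```bash
python3 -m inch '[[[0,0,-15],[0,0,0],55],[[0,0,-35],[0,0,0],55],[[0,0,-60],[0,0,0],55],[[0,0,-95],[0,0,0],55],[[-30,0,-140],[0,0,0],55],[[-60,0,-180],[0,0,0],55],[[-90,0,-200],[0,0,0],55],[[-90,0,-200],[0,0,0],55],[[-90,0,-200],[0,0,0],55],[[-90,0,-200],[0,0,0],55]]'; python3 - <<'E'
from h import *
T=manip.get_image("top");S=manip.get_image("side");W=manip.get_image("wrist")
for k,x in(("bar_tip",.172),("bar_neck",-.019),("bar_seat",.154),("bar",0)):
    o=[(p,lm(p,k)) for p in(T,S)]
    if all(u is not None for _,u in o): X=tri(o); print(k,X.round(4),[u.round(1) for _,u in o])
cv2.imwrite("pics/m13.png",np.vstack([np.hstack([cv2.resize(T["img"][110:200,220:340],(427,320),interpolation=2),cv2.resize(S["img"][160:280,230:370],(373,320),interpolation=2)]),cv2.copyMakeBorder(cv2.resize(W["img"],(373,280)),0,0,0,427,cv2.BORDER_CONSTANT)]))
E
```

```text
time_s: 35.1
tcp_pos: [0.6749, -0.2407, 0.2603]
tool_rot: [-180.0, -14.0, 94.4]
ft_force: [-0.2, -0.8, -0.1]
gripper_width: 0.64
grasp_force: 0.0
bar_tip [0.6562 0.1439 0.0727] [array([239.6, 158.9]), array([280.5, 201.1])]
bar_neck [ 0.6608 -0.0555  0.0625] [array([307.8, 148.8]), array([308.8, 250.8])]
bar_seat [0.6425 0.1129 0.1004] [array([251.1, 158. ]), array([279.8, 202.2])]
bar [ 0.6659 -0.0345  0.072 ] [array([300.8, 146.3]), array([306.9, 242.7])]
```

View pics/m13.png

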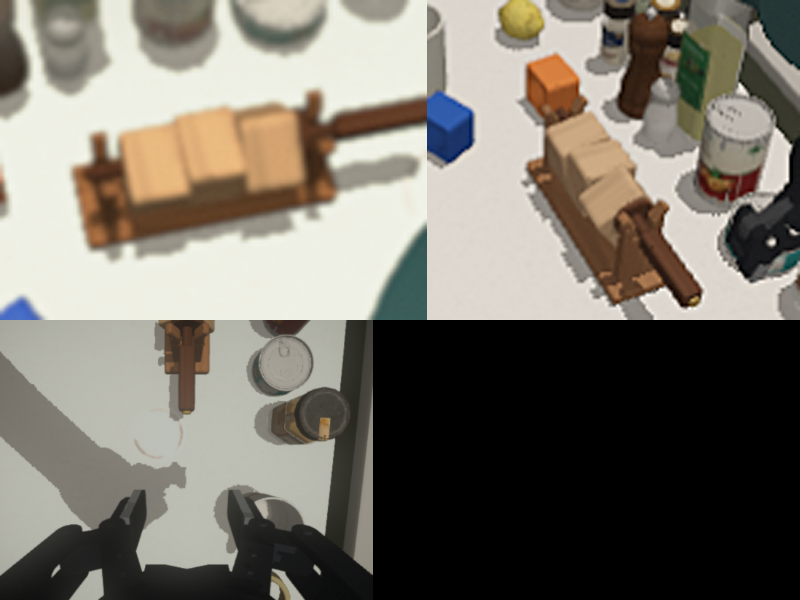

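The pictures show the bar lying in both notches with all three rings between the posts, and the gripper clear of everything. I'm handing the job in.

```bash
python3 -c "
from station import manip
print(manip.close_job())"
```

```text
the job is handed in; nothing more can be done
None
```

The bar is lying in its stand with all three light wooden rings hanging between the posts, the glass was never touched, and I handed the job in at about 35 s; no verdict came back.

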